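# Brush out the rinse cup and hold the board cassette over it

## Robot

A 6-joint arm with a two-finger parallel gripper is mounted at the origin on the work surface; the furniture and walls round the work are solid. World frame = base frame: x ahead of the robot, y to its left, z up, the work surface at z = 0. Lengths are in mm, angles in degrees, forces in N, time in s.
With the tool pointing down it reaches from about 300 to 850 mm from the base axis. Payload 4.2 kg.
Tool frame: the origin (TCP) lies at the very end of the fingers, on their centre line; the grasp point (between the pads) lies 19 mm behind it (env.grip_point_offset is the distance from the TCP to the grasp point, in mm); z points along the fingers, y is the line along which they close (so a half turn about z gives the same grasp; the last joint's range is limited). The gripper opens to 91 mm and grips with 3 to 60 N. Pads are 32 mm wide; open, the fingers measure 118 mm over their backs; the gripper's body (76 mm by 178 mm) begins 60 mm behind the grasp point.
Start: joints at [-65.088, 18.312, 89.639, -0, 72.044, -1.146], TCP at [252.593, -516.566, 213.976] pointing down, gripper open.
Joint ranges: [-177.97, 177.97], [-48.28, 115.42], [12.27, 149.76], [-77.06, 257.06], [2.81, 150.46], [-146.56, 146.56]. Speed limits (degrees/s): [147.25, 147.25, 180, 180, 180, 180].

## Interface

Orientations are given as [roll, pitch, yaw] about the fixed x, y, z axes, in that order (R = Rz(yaw) Ry(pitch) Rx(roll)).
In Python, from workcell import env gives the robot as it stands. The module is installed in compiled form; this text tells all that it offers.
- The arm moves only by the tool arm_command, never from a script. Its argument "rows" is a list of rows, each an object with "delta_pos": the shift along the tool's x, y, z in mm, a list of three; "roll": the turn about the tool's z in units of 5 degrees (1.0 is 5 degrees); "jaw": the opening in per cent of the stroke, from 0 (shut) to 100 (fully open). A call has 1 to 20 rows; each row is the pose to reach, as a shift and turn from the pose commanded when the call began, along the tool's axes at that moment; what a row does not reach only later rows make up. A row lasts 1/12 s, in which the tool goes at most 41.7 mm and 7.16 degrees, less where a joint would pass 70% of its speed; a pose out of reach is approached as far as the arm can. A call with a gripper value outside its range is refused whole. The fingers move at their own pace and stop on an object; "squeeze" is the grip in N (left out, the last holds). Time passes only in rows, so rows that repeat a pose let the fingers close. It gives the time, the measured TCP pose, the force, the opening and the grip force at its end, in the units of the state.
- env.state(): the state, without advancing time (a new reading comes with each control period).
- env.grab_frame(name): name is "side" or "top"; returns a dict with "img" (400x640x3 uint8, blue, green, red), "z_map" (400x640 float32, mm along the optical axis (not along the pixel's ray), 0 where there is no reading), "fov_y" (degrees; the focal length in pixels is half the picture's height over the tangent of half this angle, whatever the lens; pixels are square), "cx", "cy" (the principal point, pixels), "R" (3x3) and "t" (3): a world point X has camera coordinates R X + t. Camera axes: x right, y down, z forward; pixel columns grow to the right and rows downward; lengths in mm; the calibration is good to about 2 mm. A picture is of the moment at which its call begins.
- env.job_done(): hands the job in; it is judged then, once.
The state is a dict: "time_s": time; "qpos": joint angles; "qvel": joint speeds; "effort": joint torques, N m; "ee_pos": TCP position; "ee_rot": TCP orientation; "force": force on the tool from outside, world axes, zero at the start; "torque": the same for the moment, N m; "gripper_width": finger opening in mm; "gripper_force": force on a finger pad.
Only numpy, scipy, OpenCV 4.12 (cv2) and the standard library are available. Lean on these libraries where they do the work, as an engineer would, in place of code of your own. Each camera call takes 0.05 s, during which the arm holds its last target. There are 200 camera calls.

## Task

Get the rinse cup ready for the little board cassette: take the long brush out of its holder, run it down to the bottom of the cup and up to the rim twice, and stand it back in its holder. Then pinch the cassette's two side catches together, lift the cassette out of its dock by them and finish while holding it there, still pinched, upright, above the middle of the cup and clear of its rim: do not put it down or let go. Leave the bottle, the rosin tin and the loupe alone, and do not shift the cup.

Things in the scene. Friction and masses are not known exactly. Their poses are not given: they have to be found in the camera images.
- cup: rinse cup: plain bare-metal beaker, loose, upright, outside diameter 82 mm, height 92 mm, inside diameter 74 mm, wall 3 mm, straight walls; 450 g. Origin at the centre of its underside, z up
- cup_in (a point): centre of the cup's inner floor, 6 mm above its underside; the rim is 86 mm above this point; axes as the cup's
- holder: brush holder, fixed: upright grey tube, inside diameter 34 mm, outside 42 mm, on a flange of diameter 68 mm; the tube's mouth is 60 mm above the worktop. Origin at the centre of the underside, z up
- holder_in (a point): centre of the floor inside the holder's tube, 6 mm above the worktop; the tube's mouth is 54 mm above this point
- brush: long brush, 50 g, 176 mm long, standing upright with its bristles down in the holder's tube. Origin at the centre of its flat bristle end, z along the brush towards the handle. Rigid round bristle head of diameter 24 mm from z = 0 to 60 mm, thin wire of diameter 6 mm to 100 mm, round black handle of diameter 14 mm from 100 to 176 mm
- brush_grip (a point): point on the brush's axis in its handle, 150 mm above the bristle end (26 mm below the handle's top)
- dock: cassette dock, fixed: grey base plate 80 x 110 x 10 mm with a socket (41 mm in x, 80 in y) rising to z = 40 mm. Origin under its centre, z up, y along the line between the catches. The seated cassette has 1.5 mm play sideways, 2 mm up; the catches' barbs lie 4 mm under ledges and hold it until both are pressed in about 6 mm. Lift it straight up 50 mm to be clear
- cassette: board cassette, loose, 144 g: white frame 26 (x) x 30 (y) x 90 (z) mm with green boards, upright in the dock, axes as the dock's. Origin under its centre (10 mm above the worktop when seated). On its +y and -y sides a black sprung catch: finger plate 20 mm wide (x), z = 50 to 84 mm, outer face 26 mm from the middle (52 mm over both, 38 mm fully pinched), on a stem down to the barb
- cassette_grip (a point): middle point between the two finger plates, 70 mm above the cassette's underside (80 mm above the worktop when seated); pinch here along the cassette's y
- catch_left (a joint): catch on the cassette's +y side: 0 sprung out, grows as it is pressed in towards the cassette, stop at 0.007 m; 2.5 N at first, 6 N fully in
- catch_right (a joint): catch on the cassette's -y side: the same
- organiser: fixed blue drawer cabinet, obstacle: 0.21 m high, about 0.26 m wide (its y) and 0.16 m deep (its x); origin under its centre, drawer fronts to its -x. Its near corner juts between the places where the cup, holder and dock can stand: carry things round it on the robot's side or over it
- bottle: bystander: small closed bottle with a blue cap, diameter 39 mm, 96 mm high; origin under its centre
- rosin: bystander: flat round tin of amber rosin, diameter 45 mm, 18 mm high; origin under its centre
- loupe: bystander: black watchmaker's loupe, diameter 38 mm, 31 mm high; origin under its centre
Not all that is in view belongs to the job. Leave any blue look-alike of the holder alone.

How it is judged:
By the outcome, as a careful person would: the job done as asked, in the order asked, and still so for the second after the job is handed in, while the arm keeps its last pose, push and grip.
It also fails if it takes over 72 s, if anything falls off the work surface, if the arm or the gripper's body presses on something with over 40 N, if the wrist force passes 120 N, or if a joint passes its speed limit or range.

## Working session

There is one attempt and no reset: what is moved stays moved. The work goes in short steps, Python scripts to look and compute and a tool call to move; the robot and the scene stay as the last step left them, time stands still between calls to the robot, and variables do not carry over. Pictures are saved under pics/ and viewed, at most 10 in all, crops included, and the job is handed in when it is done.

Besides the shell and the picture viewer there is one more tool, called after ">>>" in YAML: its name, and indented under it one key for each argument. arm_command: Moves the arm, as the interface text tells. Its arguments: {"type":"object","properties":{"rows":{"type":"array"},"squeeze":{"type":"number"}},"required":["rows"]}

```bash
mkdir -p pics
cat > h.py <<'E'
import numpy as np, cv2
from workcell import env
def cam(f):
    h=f["img"].shape[0]; return h/2/np.tan(np.radians(f["fov_y"]/2))
def world(f,u,v,z=None):
    F=cam(f); R=np.array(f["R"]);t=np.array(f["t"])
    d=R.T@np.array([(u-f["cx"])/F,(v-f["cy"])/F,1.0]); c=-R.T@t
    if z is None: return c+d*f["z_map"][int(v),int(u)]
    return c+d*(z-c[2])/d[2]
def cloud(f):
    F=cam(f); R=np.array(f["R"]);t=np.array(f["t"]); h,w=f["z_map"].shape
    v,u=np.mgrid[:h,:w]; Z=f["z_map"]
    P=np.stack([(u-f["cx"])/F*Z,(v-f["cy"])/F*Z,Z],-1)
    return (P-t)@R
E
python3 - <<'E'
from h import *
for n in("side","top"):
    f=env.grab_frame(n); cv2.imwrite(f"pics/{n}0.png",f["img"])
    np.savez(f"{n}0.npz",**f)
    print(n,f["fov_y"],-np.array(f["R"]).T@f["t"],np.round(f["R"],3).tolist(),(f["z_map"]>0).mean())
print(env.state(),env.grip_point_offset)
E
```

```text
side 47.59087596663521 [  342.48334615 -1010.46551112   566.64876315] [[0.994, -0.107, -0.02], [-0.059, -0.37, -0.927], [0.092, 0.923, -0.374]] 0.940453125
top 50.1450685065219 [ 209.16611779   74.18968952 1320.52521004] [[0.014, -1.0, 0.017], [-0.982, -0.017, -0.19], [0.19, -0.014, -0.982]] 0.97634375
{'time_s': 0.1, 'qpos': array([-6.50864653e+01,  1.83491913e+01,  8.96987971e+01, -1.85875416e-03,
        7.20448753e+01, -1.14403339e+00]), 'qvel': array([-0.0820766 , -0.16218934, -0.17116047, -0.11789801, -0.08973724,
        0.04122919]), 'effort': array([ 5.80852575e-04, -4.13332164e+01, -2.32509434e+01,  7.29283271e-02,
        4.22065007e-02, -6.57252122e-05]), 'ee_pos': array([ 252.40092501, -516.13996971,  213.19639378]), 'ee_rot': array([-1.79907120e+02, -8.71533577e-05,  2.60581424e+01]), 'force': array([-0.68656058,  0.00305903, -1.02319395]), 'torque': array([-0.00032408, -0.01248362, -0.01664865]), 'gripper_force': 0.0, 'gripper_width': 91.4661906942872} 18.8
```

View pics/side0.png

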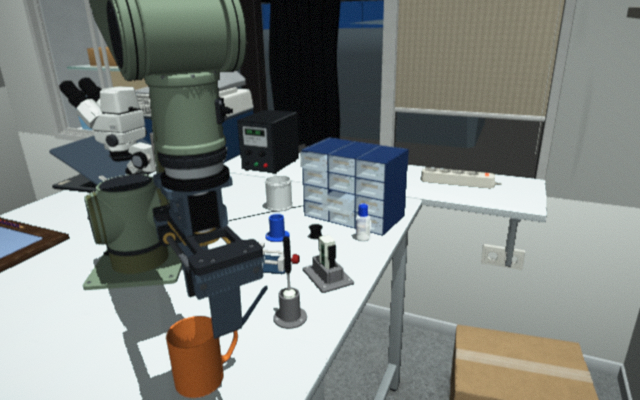

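View pics/top0.png

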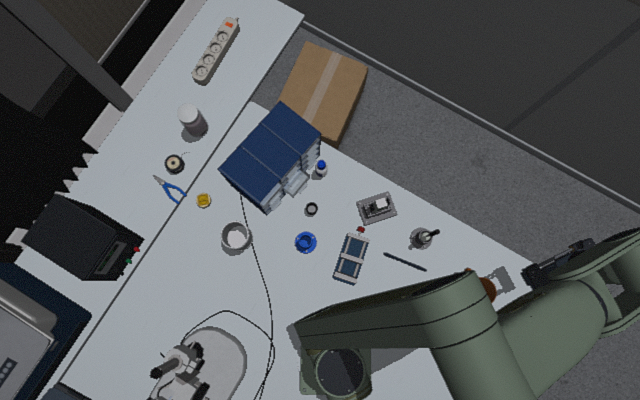

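Candidates, with pixels:
- **Holder:** grey tube with the brush at side (289,308), top (423,238). The look-alike is the blue tube at side (277,228), top (306,242).
- **Brush:** black handle at side (287,255). The loose black pen is at top (405,262), side (255,305).
- **Cup:** bare-metal open beaker at top (236,237), side (278,193). The white jar at top (192,120) and orange mug at side (195,355) are not it.
- **Cassette and dock:** side (327,265), top (377,207). The loose blue and white box is at top (350,257).

I choose the grey holder, its brush, the metal beaker and the white cassette, and check them in a crop.

Run:
```python
from h import *
fs={n:dict(np.load(f"{n}0.npz")) for n in("side","top")}
for n,pts in {"side":[(287,255),(289,308),(277,228),(278,193),(327,255),(278,181)],"top":[(423,238),(433,233),(306,242),(236,225),(192,120),(377,207),(350,257),(321,163),(204,200),(311,209)]}.items():
    f=fs[n]
    for p in pts: print(n,p,np.round(world(f,*p)))
a=fs["side"]["img"][160:340,230:380]; b=fs["top"]["img"][170:275,215:450]
a=cv2.resize(a,None,fx=2.6,fy=2.6,interpolation=2); b=cv2.resize(b,None,fx=1.7,fy=1.7,interpolation=2)
o=np.zeros((468,800,3),np.uint8); o[:a.shape[0],:a.shape[1]]=a; o[:b.shape[0],395:395+b.shape[1]]=b
# second top zoom on dock
c=cv2.resize(fs["top"]["img"][180:260,350:450],None,fx=3.5,fy=3.5,interpolation=2);o[188:468,395:745]=c
cv2.imwrite("pics/crop1.png",o)
```

```text
side (287, 255) [ 353. -273.  148.]
side (289, 308) [ 351. -285.   39.]
side (277, 228) [335.  75.  34.]
side (278, 193) [343. 259.  59.]
side (327, 255) [ 442. -145.   68.]
side (278, 181) [346. 334.  70.]
top (423, 238) [ 346. -253.   55.]
top (433, 233) [ 349. -255.  156.]
top (306, 242) [333.  96.   3.]
top (236, 225) [381. 311.  18.]
top (192, 120) [676. 437. 123.]
top (377, 207) [ 430. -110.   96.]
top (350, 257) [287. -37.  39.]
top (321, 163) [559.  55.  98.]
top (204, 200) [456. 413.  21.]
top (311, 209) [435.  82.  12.]
```

View pics/crop1.png

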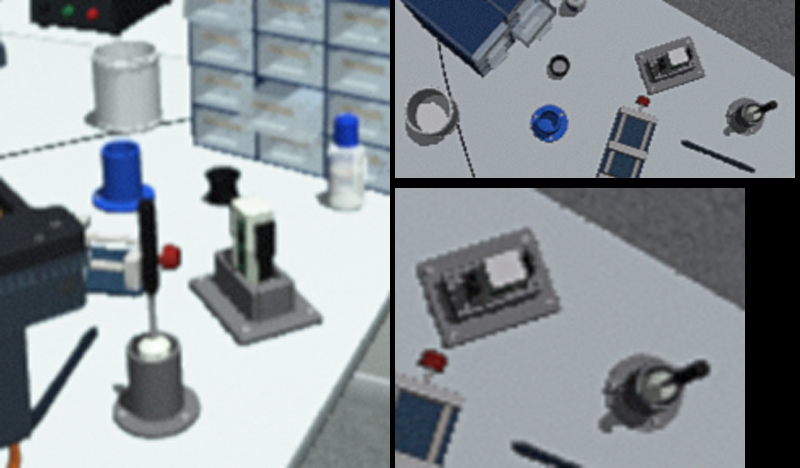

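The crop shows the brush upright in the grey tube at side ~(289,308), the open metal beaker, and the white cassette in the dock. The depth heights fit the text. Now the precise positions.

Run:
```python
from h import *
fs={n:dict(np.load(f"{n}0.npz")) for n in("side","top")}
C={n:cloud(f) for n,f in fs.items()}
def box(n,x,y,z):
    P=C[n]; m=(abs(P[...,0]-x[0])<x[1])&(abs(P[...,1]-y[0])<y[1])&(P[...,2]>z[0])&(P[...,2]<z[1])&(fs[n]["z_map"]>0); return m
def rep(l,n,m):
    P=C[n][m]; v,u=np.nonzero(m)
    if len(P)<5: print(l,n,"few",len(P));return
    c,r=cv2.minEnclosingCircle(P[:,:2].astype(np.float32))
    print(l,n,len(P),"med",np.round(np.median(P,0),1),"circ",np.round(c,1),round(r,1),"rect",[np.round(q,1) for q in cv2.minAreaRect(P[:,:2].astype(np.float32))],"z98",round(np.percentile(P[:,2],98),1),"uv",u.mean().round(1),v.mean().round(1))
for n in C:
    rep("handleLow",n,box(n,(350,30),(-270,40),(110,135)))
    rep("handleHi",n,box(n,(350,30),(-270,40),(150,177)))
    rep("handletop",n,box(n,(350,30),(-270,40),(168,190)))
    rep("tubewall",n,box(n,(350,40),(-270,45),(20,66)))
    rep("flange",n,box(n,(350,50),(-270,50),(3,10)))
    rep("cuprim",n,box(n,(345,70),(300,70),(84,100)))
    rep("cupwall",n,box(n,(345,70),(300,70),(15,84)))
    rep("plate",n,box(n,(435,75),(-120,75),(6,15)))
    rep("socket",n,box(n,(435,60),(-120,60),(30,46)))
    rep("cass",n,box(n,(435,60),(-120,60),(92,110)))
    rep("catch",n,box(n,(435,60),(-120,60),(82,97)))
    rep("catch+",n,box(n,(435,60),(-120,60),(55,110)))
```

```text
handleLow side 79 med [ 352.1 -270.5  123.2] circ [ 353.  -267.2] 7.3 rect [array([ 353.2, -269.1]), array([13.6,  9. ]), np.float64(9.6)] z98 134.5 uv 287.2 265.6
handleHi side 97 med [ 352.1 -270.5  163.3] circ [ 352.5 -267.4] 7.3 rect [array([ 352.4, -268.9]), array([ 9.1, 13.4]), np.float64(88.5)] z98 176.4 uv 286.2 246.9
handletop side 66 med [ 352.3 -269.5  177.4] circ [ 352.2 -267.1] 7.2 rect [array([ 351.8, -266.4]), array([12.5, 12.9]), np.float64(84.5)] z98 184.2 uv 285.9 240.0
tubewall side 548 med [ 351.  -279.1   49.6] circ [ 352.3 -265.9] 22.5 rect [array([ 351.7, -265.9]), array([40.5, 43. ]), np.float64(11.4)] z98 65.0 uv 288.8 301.6
flange side 343 med [ 351.2 -281.3    6.6] circ [ 350.  -269.1] 61.4 rect [array([ 350.4, -269.2]), array([89. , 94.3]), np.float64(2.3)] z98 9.0 uv 289.7 319.8
cuprim side 159 med [344.8 283.   89.1] circ [344.4 296.4] 44.5 rect [array([344.6, 295.7]), array([84.5, 79.4]), np.float64(64.9)] z98 93.8 uv 277.5 179.8
cupwall side 641 med [344.1 265.7  56. ] circ [344.6 295.1] 44.6 rect [array([345.2, 295.4]), array([87.2, 78.9]), np.float64
[... 2083 characters left out ...]
1, 132.5]), np.float64(2.2)] z98 14.3 uv 375.0 209.2
socket top 171 med [ 433.1 -100.3   38.5] circ [ 425.4 -107.4] 65.9 rect [array([ 430.5, -103.8]), array([ 58.8, 127.5]), np.float64(34.8)] z98 44.4 uv 374.3 210.0
cass top 105 med [ 441.9 -121.5   98.7] circ [ 442.3 -121.1] 25.7 rect [array([ 443. , -120.9]), array([25.2, 51.2]), np.float64(19.9)] z98 104.2 uv 380.5 202.7
catch top 53 med [ 442.5 -122.2   93.2] circ [ 443.5 -121. ] 27.4 rect [array([ 443.2, -121.3]), array([25.1, 53.1]), np.float64(19.9)] z98 96.9 uv 380.2 203.0
catch+ top 169 med [ 441.6 -118.5   95.5] circ [ 443.4 -121.6] 28.4 rect [array([ 443.2, -121.4]), array([25.2, 54.1]), np.float64(19.9)] z98 104.0 uv 379.7 203.4
```

Run:
```python
from h import *
fs={n:dict(np.load(f"{n}0.npz")) for n in("side","top")}
C={n:cloud(f) for n,f in fs.items()}
def ray(f,u,v):
    R=f["R"];F=cam(f);d=R.T@np.array([(u-f["cx"])/F,(v-f["cy"])/F,1.]);return -R.T@f["t"],d/np.linalg.norm(d)
def tri(a,b):
    (p,d),(q,e)=ray(fs["side"],*a),ray(fs["top"],*b)
    s=np.linalg.lstsq(np.c_[d,-e],q-p,rcond=None)[0]; A,B=p+s[0]*d,q+s[1]*e
    return np.round((A+B)/2,1),"gap",np.round(A-B,1)
# brush top disc: dark pixels
g=fs["side"]["img"][225:300,275:300].max(2); m=g<60
v,u=np.nonzero(m); print("side handle rows",v.min()+225,v.max()+225,"u",u.mean()+275,"top rows u",(u[v<v.min()+4]).mean()+275)
t=C["top"]; 
def uv(n,x,y,z):
    P=C[n];m=(abs(P[...,0]-x[0])<x[1])&(abs(P[...,1]-y[0])<y[1])&(P[...,2]>z[0])&(P[...,2]<z[1]); v,u=np.nonzero(m); c=((u.min()+u.max())/2,(v.min()+v.max())/2); return c,(u.mean(),v.mean()),(u.min(),u.max(),v.min(),v.max())
for l,x,y,z in (("brushtop",(352,30),(-262,40),(172,190)),("cup rim",(344,60),(299,60),(85,100)),("casstop",(442,45),(-124,45),(96,108))):
    a=uv("side",x,y,z);b=uv("top",x,y,z);print(l,a,b);print(tri(a[0],b[0]),tri(a[1],b[1]))
for n,pts in (("side",[(240,340),(150,260),(250,210)]),("top",[(330,320),(410,290),(265,230),(320,200),(180,200),(455,250)])):
    for p in pts: print(n,p,np.round(np.median(C[n][p[1]-4:p[1]+5,p[0]-4:p[0]+5].reshape(-1,3),0),1))
```

```text
side handle rows 237 299 u 286.61928934010155 top rows u 285.8421052631579
brushtop ((np.float64(285.5), np.float64(239.0)), (np.float64(285.7647058823529), np.float64(238.92156862745097)), (np.int64(282), np.int64(289), np.int64(235), np.int64(243))) ((np.float64(437.0), np.float64(231.0)), (np.float64(436.90909090909093), np.float64(231.0909090909091)), (np.int64(435), np.int64(439), np.int64(229), np.int64(233)))
(array([ 352.2, -260.6,  174.6]), 'gap', array([-0.8, -0. , -0.1])) (array([ 352.3, -260.3,  174.6]), 'gap', array([-0., -0., -0.]))
cup rim ((np.float64(277.5), np.float64(179.5)), (np.float64(277.6283783783784), np.float64(179.6891891891892)), (np.int64(265), np.int64(290), np.int64(174), np.int64(185))) ((np.float64(234.0), np.float64(234.5)), (np.float64(234.2), np.float64(234.7153846153846)), (np.int64(220), np.int64(248), np.int64(221), np.int64(248)))
(array([344.2, 302.7,  86.5]), 'gap', array([0.3, 0. , 0. ])) (array([344.1, 302.3,  86. ]), 'gap', array([1.2, 0.1, 0.1]))
casstop ((np.float64(326.5), np.float64(239.0)), (np.float64(326.30392156862746), np.float64(238.8235294117647)), (np.int64(319), np.int64(334), np.int64(234), np.int64(244))) ((np.float64(380.5), np.float64(202.5)), (np.float64(380.6375), np.float64(202.525)), (np.int64(375), np.int64(386), np.int64(197), np.int64(208)))
(array([ 443.9, -121.1,   94.6]), 'gap', array([ 0.4, -0. ,  0.1])) (array([ 443.6, -121.4,   95.3]), 'gap', array([ 0.1, -0. ,  0. ]))
side (240, 340) [ 258.6 -321.6    1.3]
side (150, 260) [ 38.5 -54.2  36. ]
side (250, 210) [254.7 279.9   0.9]
top (330, 320) [135.5  36.7 412.5]
top (410, 290) [200.7 -82.4 623.6]
top (265, 230) [369.  223.7  -0.6]
top (320, 200) [466.9  54.6  -0.8]
top (180, 200) [459.  493.8   0.5]
top (455, 250) [ 316.4 -365.4   -0.9]
```

>>> arm_command:
  rows:
    - {"delta_pos": [30, -28, 0], "roll": 0.4, "jaw": 100}
    - {"delta_pos": [65, -60, 0], "roll": 0.8, "jaw": 100}
    - {"delta_pos": [95, -88, 0], "roll": 1.21, "jaw": 100}
    - {"delta_pos": [125, -116, 0], "roll": 1.21, "jaw": 100}
    - {"delta_pos": [155, -144, 0], "roll": 1.21, "jaw": 100}
    - {"delta_pos": [180, -167, 0], "roll": 1.21, "jaw": 100}
    - {"delta_pos": [195, -181, 0], "roll": 1.21, "jaw": 100}
    - {"delta_pos": [202, -187.5, 0], "roll": 1.21, "jaw": 100}
    - {"delta_pos": [202, -187.5, 0], "roll": 1.21, "jaw": 100}
    - {"delta_pos": [202, -187.5, 0], "roll": 1.21, "jaw": 100}
    - {"delta_pos": [202, -187.5, 0], "roll": 1.21, "jaw": 100}
  squeeze: 20

```text
time_s: 1.02
ee_pos: [351.5, -260.6, 213.9]
ee_rot: [180.0, 0.0, 20.0]
force: [0.0, 0.1, -0.1]
gripper_width: 91.5
gripper_force: 0.0
```

Run:
```python
from h import *
s=env.state();print(s["ee_pos"],s["ee_rot"],s["force"],s["time_s"])
f=env.grab_frame("side");g=env.grab_frame("top")
np.savez("side1.npz",**f);np.savez("top1.npz",**g)
a=cv2.resize(f["img"][130:330,220:380],(400,500),interpolation=2);b=cv2.resize(g["img"][170:290,350:470],(400,400),interpolation=2)
o=np.zeros((500,800,3),np.uint8);o[:,:400]=a;o[:400,400:]=b;cv2.imwrite("pics/c2.png",o)
# organiser near corner
P=cloud(dict(np.load("top0.npz")));m=(P[...,2]>195)&(P[...,2]<220)&(P[...,0]>330)&(P[...,0]<760)&(P[...,1]>-50)&(P[...,1]<420)
Q=P[m];print(len(Q),Q.min(0),Q.max(0),cv2.boxPoints(cv2.minAreaRect(Q[:,:2].astype(np.float32))).round())
```

```text
[ 351.50067136 -260.59717277  213.86837325] [1.79965896e+02 2.74237651e-02 1.99530970e+01] [ 0.03000498  0.07411668 -0.08059719] 1.0167
5119 [410.79894251  60.15665379 195.01870368] [708.62550026 335.95650438 212.7165437 ] [[406. 212.]
 [609.  48.]
 [711. 175.]
 [508. 338.]]
```

View pics/c2.png

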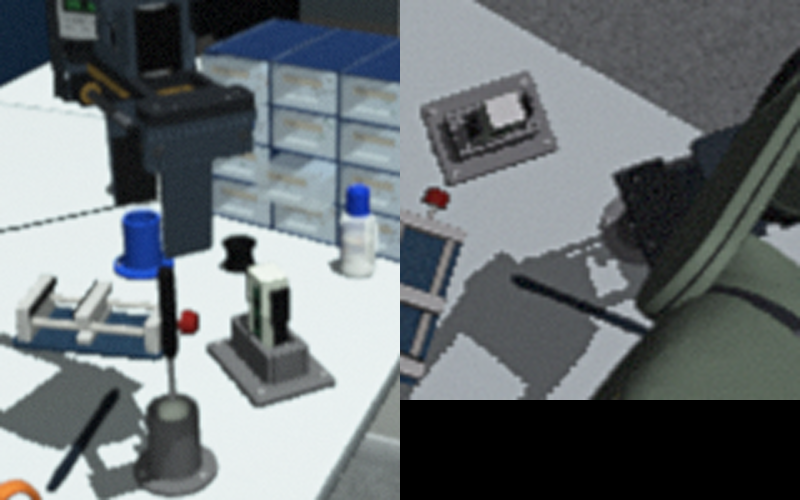

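The close view shows the brush handle (crop ~(167,290)) midway between the near finger (187,240) and the far finger (125,190). Going down and closing.

>>> arm_command:
  rows:
    - {"delta_pos": [0, 0, 15], "roll": 0, "jaw": 100}
    - {"delta_pos": [0, 0, 35], "roll": 0, "jaw": 100}
    - {"delta_pos": [0, 0, 55], "roll": 0, "jaw": 60}
    - {"delta_pos": [0, 0, 70], "roll": 0, "jaw": 40}
    - {"delta_pos": [0, 0, 77], "roll": 0, "jaw": 20}
    - {"delta_pos": [0, 0, 77], "roll": 0, "jaw": 0}
    - {"delta_pos": [0, 0, 77], "roll": 0, "jaw": 0}
    - {"delta_pos": [0, 0, 77], "roll": 0, "jaw": 0}
    - {"delta_pos": [0, 0, 77], "roll": 0, "jaw": 0}
    - {"delta_pos": [0, 0, 77], "roll": 0, "jaw": 0}
    - {"delta_pos": [0, 0, 77], "roll": 0, "jaw": 0}
    - {"delta_pos": [0, 0, 77], "roll": 0, "jaw": 0}
  squeeze: 25

```text
time_s: 2.12
ee_pos: [351.9, -259.5, 137.3]
ee_rot: [180.0, -0.0, 20.0]
force: [0.3, -0.4, -0.3]
gripper_width: 27.4
gripper_force: 0.0
```

>>> arm_command:
  rows:
    - {"delta_pos": [0, 0, 0], "roll": 0, "jaw": 0}
    - {"delta_pos": [0, 0, 0], "roll": 0, "jaw": 0}
    - {"delta_pos": [0, 0, 0], "roll": 0, "jaw": 0}
    - {"delta_pos": [0, 0, 0], "roll": 0, "jaw": 0}
    - {"delta_pos": [0, 0, 0], "roll": 0, "jaw": 0}
    - {"delta_pos": [0, 0, 0], "roll": 0, "jaw": 0}

```text
time_s: 2.62
ee_pos: [351.7, -259.3, 136.9]
ee_rot: [-180.0, 0.0, 20.0]
force: [0.1, 0.0, -0.5]
gripper_width: 13.4
gripper_force: 25.0
```

Run:
```python
from h import *
f=env.grab_frame("side"); np.savez("side2.npz",**f)
for n in ("side0","side2"):
    f=dict(np.load(n+".npz")); P=cloud(f); 
    m=(abs(P[...,0]-352)<30)&(abs(P[...,1]+265)<40)
    for lo,hi in((68,95),(105,130)):
        k=m&(P[...,2]>lo)&(P[...,2]<hi); print(n,lo,k.sum(),np.median(P[k],0).round(1))
s=env.state();print(s["gripper_width"],s["gripper_force"],s["force"],s["ee_pos"])
```

```text
side0 68 39 [ 352.1 -267.3   79.9]
side0 105 67 [ 351.8 -270.2  118.9]
side2 68 39 [ 350.5 -262.7   80.9]
side2 105 73 [ 350.3 -266.2  118.8]
13.448897151671664 24.997068643569946 [ 0.26982837  0.13368913 -0.52656165] [ 351.6394732  -259.33608741  136.91528138]
```

Grip is good at 13.4 mm. The brush centred itself about 4 mm, so the truth lies midway between the two views. Lifting.

>>> arm_command:
  rows:
    - {"delta_pos": [0, 0, -5], "roll": 0, "jaw": 0}
    - {"delta_pos": [0, 0, -18], "roll": 0, "jaw": 0}
    - {"delta_pos": [0, 0, -36], "roll": 0, "jaw": 0}
    - {"delta_pos": [0, 0, -56], "roll": 0, "jaw": 0}
    - {"delta_pos": [0, 0, -76], "roll": 0, "jaw": 0}
    - {"delta_pos": [0, 0, -95], "roll": 0, "jaw": 0}
    - {"delta_pos": [0, 0, -110], "roll": 0, "jaw": 0}
    - {"delta_pos": [0, 0, -118], "roll": 0, "jaw": 0}
    - {"delta_pos": [0, 0, -120], "roll": 0, "jaw": 0}

```text
time_s: 3.42
ee_pos: [352.3, -259.8, 258.6]
ee_rot: [179.8, -0.1, 20.0]
force: [0.2, -0.0, -0.1]
gripper_width: 13.3
gripper_force: 25.0
```

>>> arm_command:
  rows:
    - {"delta_pos": [3, -9, 0], "roll": 0, "jaw": 0}
    - {"delta_pos": [10, -28, 0], "roll": 0, "jaw": 0}
    - {"delta_pos": [20, -56, 0], "roll": 0, "jaw": 0}
    - {"delta_pos": [31, -88, 0], "roll": 0, "jaw": 0}
    - {"delta_pos": [42, -121, 0], "roll": 0, "jaw": 0}
    - {"delta_pos": [54, -154, 0], "roll": 0, "jaw": 0}
    - {"delta_pos": [65, -187, 0], "roll": 0, "jaw": 0}
    - {"delta_pos": [77, -220, 0], "roll": 0, "jaw": 0}
    - {"delta_pos": [88, -253, 0], "roll": 0, "jaw": 0}
    - {"delta_pos": [100, -286, 0], "roll": 0, "jaw": 0}
    - {"delta_pos": [111, -319, 0], "roll": 0, "jaw": 0}
    - {"delta_pos": [123, -352, 0], "roll": 0, "jaw": 0}
    - {"delta_pos": [134, -385, 0], "roll": 0, "jaw": 0}
    - {"delta_pos": [146, -418, 0], "roll": 0, "jaw": 0}
    - {"delta_pos": [157, -450, 0], "roll": 0, "jaw": 0}
    - {"delta_pos": [167, -480, 0], "roll": 0, "jaw": 0}
    - {"delta_pos": [175, -503, 0], "roll": 0, "jaw": 0}
    - {"delta_pos": [181, -519, 0], "roll": 0, "jaw": 0}
    - {"delta_pos": [184, -527, 0], "roll": 0, "jaw": 0}
    - {"delta_pos": [184, -527, 0], "roll": 0, "jaw": 0}

```text
time_s: 5.08
ee_pos: [343.3, 299.8, 255.6]
ee_rot: [180.0, 0.1, 20.1]
force: [-0.2, 0.6, -0.9]
gripper_width: 13.0
gripper_force: 25.0
```

Run:
```python
from h import *
f=env.grab_frame("side");g=env.grab_frame("top")
np.savez("side3.npz",**f);np.savez("top3.npz",**g)
s=env.state();print(s["ee_pos"],s["force"],s["gripper_width"])
a=cv2.resize(f["img"][90:240,200:360],(427,400),interpolation=2);b=cv2.resize(g["img"][170:290,170:290],(373,373),interpolation=2)
o=np.zeros((400,800,3),np.uint8);o[:,:427]=a;o[:373,427:]=b;cv2.imwrite("pics/c3.png",o)
for n,F in(("side",f),("top",g)):
    P=cloud(F);m=(abs(P[...,0]-344)<65)&(abs(P[...,1]-299)<65)
    for l,lo,hi in(("rim",84,97),("wall",20,84),("head",112,180),("wire",188,217),("handle",222,245)):
        k=m&(P[...,2]>lo)&(P[...,2]<hi);v,u=np.nonzero(k)
        if len(u)>4:
            Q=P[k];c,r=cv2.minEnclosingCircle(Q[:,:2].astype(np.float32));print(n,l,len(u),np.median(Q,0).round(1),np.round(c,1),round(r,1),"zmin",np.percentile(Q[:,2],1).round(1),u.min(),u.max(),v.min(),v.max())
```

```text
[343.63109153 297.91958163 256.17294042] [-1.11221117 -0.15443393 -0.85137004] 13.443240997725706
side rim 156 [344.9 283.3  89.3] [346.1 295.7] 45.0 zmin 84.1 265 290 174 185
side wall 602 [343.7 265.5  57.8] [340.4 295.8] 46.2 zmin 20.7 265 291 177 205
side head 129 [342.  289.9 153.8] [343.6 292.7] 14.0 zmin 126.1 272 279 151 169
side wire 20 [341.7 296.5 202.5] [341.2 298.8] 4.8 zmin 189.1 274 275 139 148
side handle 32 [342.2 294.  235.9] [342.2 295.5] 8.0 zmin 225.3 272 276 130 136
top rim 29 [332.3 322.2  89.7] [345.2 302.4] 40.6 zmin 85.3 220 248 227 247
top wall 55 [337.  332.   46.8] [343.6 302.6] 40.6 zmin 20.6 221 251 224 246
top head 15 [332.2 296.9 154.2] [332.9 298.1] 5.7 zmin 129.4 228 234 235 237
```

View pics/c3.png

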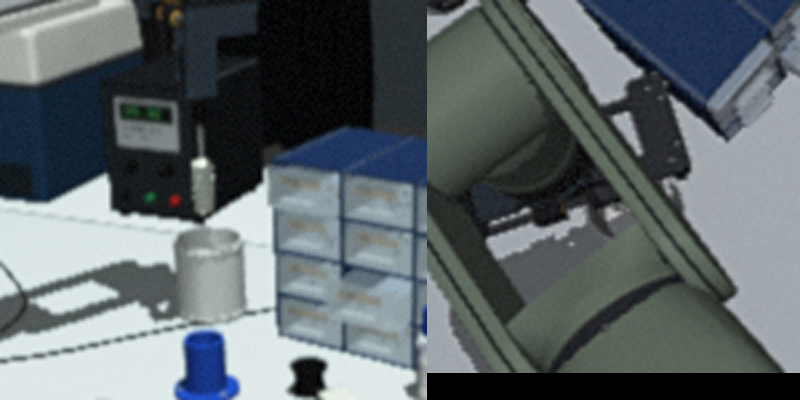

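The brush hangs straight above the cup (crop ~(203,185) over rim (210,243)), a little left of centre. I'll fit circles of the known radii.

Run:
```python
from h import *
from scipy.optimize import least_squares
def fit(n,x,y,z,r):
    f=dict(np.load(n+".npz"));P=cloud(f);m=(abs(P[...,0]-x)<r+8)&(abs(P[...,1]-y)<r+8)&(P[...,2]>z[0])&(P[...,2]<z[1]);Q=P[m]
    if n[0]=="s": Q=Q[Q[:,1]<y-0.2*r]
    s=least_squares(lambda p:np.hypot(Q[:,0]-p[0],Q[:,1]-p[1])-r,[x,y],loss="soft_l1");return len(Q),s.x.round(1)
print("cup",fit("side3",345,298,(12,80),41),fit("side0",345,298,(12,80),41))
print("head",fit("side3",343,297,(130,178),12))
print("tube",fit("side0",352,-262,(15,56),21))
print("handle0",fit("side0",352,-262,(110,175),7))
```

```text
cup (526, array([344.3, 298.9])) (518, array([344.4, 299.2]))
head (96, array([342.4, 299.4]))
tube (369, array([ 351.8, -263.5]))
handle0 (222, array([ 352.2, -264.6]))
```

>>> arm_command:
  rows:
    - {"delta_pos": [2, 0.7, 0], "roll": 0, "jaw": 0}
    - {"delta_pos": [2, 0.7, 10], "roll": 0, "jaw": 0}
    - {"delta_pos": [2, 0.7, 25], "roll": 0, "jaw": 0}
    - {"delta_pos": [2, 0.7, 42], "roll": 0, "jaw": 0}
    - {"delta_pos": [2, 0.7, 60], "roll": 0, "jaw": 0}
    - {"delta_pos": [2, 0.7, 78], "roll": 0, "jaw": 0}
    - {"delta_pos": [2, 0.7, 94], "roll": 0, "jaw": 0}
    - {"delta_pos": [2, 0.7, 106], "roll": 0, "jaw": 0}
    - {"delta_pos": [2, 0.7, 113], "roll": 0, "jaw": 0}
    - {"delta_pos": [2, 0.7, 116], "roll": 0, "jaw": 0}
    - {"delta_pos": [2, 0.7, 118], "roll": 0, "jaw": 0}
    - {"delta_pos": [2, 0.7, 118], "roll": 0, "jaw": 0}
    - {"delta_pos": [2, 0.7, 118], "roll": 0, "jaw": 0}
    - {"delta_pos": [2, 0.7, 118], "roll": 0, "jaw": 0}

```text
time_s: 6.35
ee_pos: [346.8, 299.1, 139.6]
ee_rot: [-180.0, -0.1, 20.0]
force: [0.4, 0.5, 0.2]
gripper_width: 13.2
gripper_force: 25.0
```

>>> arm_command:
  rows:
    - {"delta_pos": [0, 0, 1], "roll": 0, "jaw": 0}
    - {"delta_pos": [0, 0, 1.5], "roll": 0, "jaw": 0}
    - {"delta_pos": [0, 0, 1.5], "roll": 0, "jaw": 0}
    - {"delta_pos": [0, 0, 1.5], "roll": 0, "jaw": 0}

```text
time_s: 6.68
ee_pos: [346.4, 298.8, 137.5]
ee_rot: [180.0, -0.0, 20.0]
force: [-0.3, 0.2, 0.3]
gripper_width: 13.8
gripper_force: 25.0
```

>>> arm_command:
  rows:
    - {"delta_pos": [0, 0, 0.7], "roll": 0, "jaw": 0}
    - {"delta_pos": [0, 0, 0.7], "roll": 0, "jaw": 0}
    - {"delta_pos": [0, 0, -5], "roll": 0, "jaw": 0}
    - {"delta_pos": [0, 0, -18], "roll": 0, "jaw": 0}
    - {"delta_pos": [0, 0, -35], "roll": 0, "jaw": 0}
    - {"delta_pos": [0, 0, -53], "roll": 0, "jaw": 0}
    - {"delta_pos": [0, 0, -70], "roll": 0, "jaw": 0}
    - {"delta_pos": [0, 0, -83], "roll": 0, "jaw": 0}
    - {"delta_pos": [0, 0, -89], "roll": 0, "jaw": 0}
    - {"delta_pos": [0, 0, -90], "roll": 0, "jaw": 0}
    - {"delta_pos": [0, 0, -90], "roll": 0, "jaw": 0}
    - {"delta_pos": [0, 0, -90], "roll": 0, "jaw": 0}
    - {"delta_pos": [0, 0, -90], "roll": 0, "jaw": 0}

```text
time_s: 7.77
ee_pos: [345.9, 298.4, 226.4]
ee_rot: [180.0, 0.1, 20.0]
force: [0.4, -0.5, -0.5]
gripper_width: 13.6
gripper_force: 25.0
```

>>> arm_command:
  rows:
    - {"delta_pos": [0, 0, 8], "roll": 0, "jaw": 0}
    - {"delta_pos": [0, 0, 22], "roll": 0, "jaw": 0}
    - {"delta_pos": [0, 0, 40], "roll": 0, "jaw": 0}
    - {"delta_pos": [0, 0, 57], "roll": 0, "jaw": 0}
    - {"delta_pos": [0, 0, 72], "roll": 0, "jaw": 0}
    - {"delta_pos": [0, 0, 82], "roll": 0, "jaw": 0}
    - {"delta_pos": [0, 0, 88], "roll": 0, "jaw": 0}
    - {"delta_pos": [0, 0, 90.5], "roll": 0, "jaw": 0}
    - {"delta_pos": [0, 0, 90.5], "roll": 0, "jaw": 0}
    - {"delta_pos": [0, 0, 90.5], "roll": 0, "jaw": 0}
    - {"delta_pos": [0, 0, 90.5], "roll": 0, "jaw": 0}
    - {"delta_pos": [0, 0, 90.5], "roll": 0, "jaw": 0}

```text
time_s: 8.77
ee_pos: [346.4, 298.8, 136.8]
ee_rot: [180.0, -0.0, 20.0]
force: [-0.6, 0.5, -1.2]
gripper_width: 13.4
gripper_force: 25.0
```

>>> arm_command:
  rows:
    - {"delta_pos": [0, 0, -5], "roll": 0, "jaw": 0}
    - {"delta_pos": [0, 0, -18], "roll": 0, "jaw": 0}
    - {"delta_pos": [0, 0, -35], "roll": 0, "jaw": 0}
    - {"delta_pos": [0, 0, -53], "roll": 0, "jaw": 0}
    - {"delta_pos": [0, 0, -70], "roll": 0, "jaw": 0}
    - {"delta_pos": [0, 0, -83], "roll": 0, "jaw": 0}
    - {"delta_pos": [0, 0, -89], "roll": 0, "jaw": 0}
    - {"delta_pos": [0, 0, -90], "roll": 0, "jaw": 0}
    - {"delta_pos": [0, 0, -90], "roll": 0, "jaw": 0}
    - {"delta_pos": [0, 0, -90], "roll": 0, "jaw": 0}
    - {"delta_pos": [0, 0, -90], "roll": 0, "jaw": 0}

```text
time_s: 9.68
ee_pos: [345.9, 298.4, 225.9]
ee_rot: [180.0, 0.1, 20.0]
force: [-0.2, 0.1, -0.8]
gripper_width: 13.6
gripper_force: 25.0
```

>>> arm_command:
  rows:
    - {"delta_pos": [0, 0, -15], "roll": 0, "jaw": 0}
    - {"delta_pos": [0, 0, -30], "roll": 0, "jaw": 0}
    - {"delta_pos": [-3, 9, -36], "roll": 0, "jaw": 0}
    - {"delta_pos": [-10, 28, -36], "roll": 0, "jaw": 0}
    - {"delta_pos": [-20, 57, -36], "roll": 0, "jaw": 0}
    - {"delta_pos": [-32, 91, -36], "roll": 0, "jaw": 0}
    - {"delta_pos": [-44, 125, -36], "roll": 0, "jaw": 0}
    - {"delta_pos": [-56, 159, -36], "roll": 0, "jaw": 0}
    - {"delta_pos": [-68, 193, -36], "roll": 0, "jaw": 0}
    - {"delta_pos": [-80, 227, -36], "roll": 0, "jaw": 0}
    - {"delta_pos": [-92, 261, -36], "roll": 0, "jaw": 0}
    - {"delta_pos": [-104, 295, -36], "roll": 0, "jaw": 0}
    - {"delta_pos": [-116, 329, -36], "roll": 0, "jaw": 0}
    - {"delta_pos": [-128, 363, -36], "roll": 0, "jaw": 0}
    - {"delta_pos": [-140, 397, -36], "roll": 0, "jaw": 0}
    - {"delta_pos": [-152, 431, -36], "roll": 0, "jaw": 0}
    - {"delta_pos": [-164, 465, -36], "roll": 0, "jaw": 0}
    - {"delta_pos": [-174, 495, -36], "roll": 0, "jaw": 0}
    - {"delta_pos": [-182, 517, -36], "roll": 0, "jaw": 0}
    - {"delta_pos": [-186.4, 529.3, -36], "roll": 0, "jaw": 0}

```text
time_s: 11.35
ee_pos: [351.3, -264.9, 262.0]
ee_rot: [-180.0, 0.1, 19.8]
force: [1.4, -0.3, -1.3]
gripper_width: 13.5
gripper_force: 25.0
```

>>> arm_command:
  rows:
    - {"delta_pos": [0, 0, 0], "roll": 0, "jaw": 0}
    - {"delta_pos": [0, 0, 0], "roll": 0, "jaw": 0}
    - {"delta_pos": [0, 0, 10], "roll": 0, "jaw": 0}
    - {"delta_pos": [0, 0, 20], "roll": 0, "jaw": 0}
    - {"delta_pos": [0, 0, 40], "roll": 0, "jaw": 0}
    - {"delta_pos": [0, 0, 50], "roll": 0, "jaw": 0}
    - {"delta_pos": [0, 0, 50], "roll": 0, "jaw": 0}
    - {"delta_pos": [0, 0, 50], "roll": 0, "jaw": 0}

```text
time_s: 12.02
ee_pos: [352.0, -261.1, 212.1]
ee_rot: [-179.9, 0.1, 20.1]
force: [-0.6, 0.1, 0.1]
gripper_width: 13.3
gripper_force: 25.0
```

Run:
```python
from h import *
from scipy.optimize import least_squares
f=env.grab_frame("side");P=cloud(f)
s=env.state();print(s["ee_pos"],s["force"],s["gripper_width"])
def fit(x,y,z,r):
    m=(abs(P[...,0]-x)<r+8)&(abs(P[...,1]-y)<r+8)&(P[...,2]>z[0])&(P[...,2]<z[1]);Q=P[m];Q=Q[Q[:,1]<y-0.2*r]
    s=least_squares(lambda p:np.hypot(Q[:,0]-p[0],Q[:,1]-p[1])-r,[x,y],loss="soft_l1");return len(Q),s.x.round(1)
print("tube",fit(352,-262,(15,56),21),"head",fit(352,-262,(85,130),12))
```

```text
[ 352.48341035 -261.66341326  212.94704644] [0.35348465 0.24825311 0.38409523] 13.465388090885286
tube (367, array([ 351.7, -263.4])) head (236, array([ 351., -261.]))
```

>>> arm_command:
  rows:
    - {"delta_pos": [0, 2.3, 0], "roll": 0, "jaw": 0}
    - {"delta_pos": [0, 2.3, 4], "roll": 0, "jaw": 0}
    - {"delta_pos": [0, 2.3, 12], "roll": 0, "jaw": 0}
    - {"delta_pos": [0, 2.3, 20], "roll": 0, "jaw": 0}
    - {"delta_pos": [0, 2.3, 30], "roll": 0, "jaw": 0}
    - {"delta_pos": [0, 2.3, 42], "roll": 0, "jaw": 0}
    - {"delta_pos": [0, 2.3, 54], "roll": 0, "jaw": 0}
    - {"delta_pos": [0, 2.3, 64], "roll": 0, "jaw": 0}
    - {"delta_pos": [0, 2.3, 71], "roll": 0, "jaw": 0}
    - {"delta_pos": [0, 2.3, 74], "roll": 0, "jaw": 0}
    - {"delta_pos": [0, 2.3, 75.5], "roll": 0, "jaw": 0}
    - {"delta_pos": [0, 2.3, 75.5], "roll": 0, "jaw": 0}
    - {"delta_pos": [0, 2.3, 75.5], "roll": 0, "jaw": 0}
    - {"delta_pos": [0, 2.3, 75.5], "roll": 0, "jaw": 0}

```text
time_s: 13.23
ee_pos: [353.5, -264.8, 137.9]
ee_rot: [179.9, -0.0, 20.0]
force: [0.6, 0.1, -0.8]
gripper_width: 13.5
gripper_force: 25.0
```

>>> arm_command:
  rows:
    - {"delta_pos": [0, 0, 0.7], "roll": 0, "jaw": 0}
    - {"delta_pos": [0, 0, 0.7], "roll": 0, "jaw": 20}
    - {"delta_pos": [0, 0, 0.7], "roll": 0, "jaw": 30}
    - {"delta_pos": [0, 0, 0.7], "roll": 0, "jaw": 45}
    - {"delta_pos": [0, 0, 0.7], "roll": 0, "jaw": 70}
    - {"delta_pos": [0, 0, 0.7], "roll": 0, "jaw": 100}
    - {"delta_pos": [0, 0, 0.7], "roll": 0, "jaw": 100}
    - {"delta_pos": [0, 0, 0.7], "roll": 0, "jaw": 100}
    - {"delta_pos": [0, 0, 0.7], "roll": 0, "jaw": 100}
    - {"delta_pos": [0, 0, 0.7], "roll": 0, "jaw": 100}
    - {"delta_pos": [0, 0, 0.7], "roll": 0, "jaw": 100}
    - {"delta_pos": [0, 0, 0.7], "roll": 0, "jaw": 100}

```text
time_s: 14.23
ee_pos: [353.1, -264.5, 136.7]
ee_rot: [180.0, -0.0, 20.0]
force: [0.8, 0.4, -0.8]
gripper_width: 81.7
gripper_force: 0.0
```

>>> arm_command:
  rows:
    - {"delta_pos": [0, 0, -5], "roll": 0, "jaw": 100}
    - {"delta_pos": [0, 0, -20], "roll": 0, "jaw": 100}
    - {"delta_pos": [0, 0, -40], "roll": 0, "jaw": 100}
    - {"delta_pos": [0, 0, -60], "roll": 0, "jaw": 100}
    - {"delta_pos": [0, 0, -77], "roll": 0, "jaw": 100}
    - {"delta_pos": [0, 0, -77], "roll": 0, "jaw": 100}

```text
time_s: 14.73
ee_pos: [354.9, -265.9, 217.3]
ee_rot: [179.6, -0.2, 20.0]
force: [1.4, 0.1, 0.3]
gripper_width: 91.2
gripper_force: 0.0
```

>>> arm_command:
  rows:
    - {"delta_pos": [8, -6, 0], "roll": 0, "jaw": 100}
    - {"delta_pos": [24, -18, 0], "roll": 0, "jaw": 100}
    - {"delta_pos": [48, -36, 0], "roll": 0, "jaw": 100}
    - {"delta_pos": [72, -54, 0], "roll": 0, "jaw": 100}
    - {"delta_pos": [96, -72, 0], "roll": 0, "jaw": 100}
    - {"delta_pos": [116, -87, 0], "roll": 0, "jaw": 100}
    - {"delta_pos": [128, -96, 0], "roll": 0, "jaw": 100}
    - {"delta_pos": [131.8, -99.1, 10], "roll": 0, "jaw": 100}
    - {"delta_pos": [131.8, -99.1, 30], "roll": 0, "jaw": 100}
    - {"delta_pos": [131.8, -99.1, 55], "roll": 0, "jaw": 100}
    - {"delta_pos": [131.8, -99.1, 75], "roll": 0, "jaw": 100}
    - {"delta_pos": [131.8, -99.1, 87], "roll": 0, "jaw": 100}
    - {"delta_pos": [131.8, -99.1, 89], "roll": 0, "jaw": 100}
    - {"delta_pos": [131.8, -99.1, 89], "roll": 0, "jaw": 100}
    - {"delta_pos": [131.8, -99.1, 89], "roll": 0, "jaw": 100}

```text
time_s: 15.98
ee_pos: [443.0, -126.4, 124.6]
ee_rot: [-180.0, 0.0, 20.0]
force: [1.0, -0.4, -0.1]
gripper_width: 91.3
gripper_force: 0.0
```

Run:
```python
from h import *
f=env.grab_frame("side");g=env.grab_frame("top")
np.savez("side4.npz",**f);np.savez("top4.npz",**g)
s=env.state();print(s["ee_pos"],s["ee_rot"],s["force"],s["gripper_width"])
a=cv2.resize(f["img"][180:330,260:380],(480,600),interpolation=2);b=cv2.resize(g["img"][170:250,340:460],(320,213),interpolation=2)
o=np.zeros((600,800,3),np.uint8);o[:,:480]=a;o[:213,480:]=b;cv2.imwrite("pics/c4.png",o)
P=cloud(f);c,sn=np.cos(np.radians(20)),np.sin(np.radians(20))
T=s["ee_pos"];D=P-T; X=D[...,0]*c+D[...,1]*sn; Y=-D[...,0]*sn+D[...,1]*c; Z=P[...,2]
ok=(abs(X)<60)&(abs(Y)<75)
for z0,z1 in((128,134),(134,142),(142,150),(150,158),(62,70),(70,76),(76,84),(84,92),(94,103),(20,38)):
    k=ok&(Z>z0)&(Z<z1); 
    if k.sum()>3: print(z0,k.sum(),"X",np.percentile(X[k],[2,50,98]).round(1),"Y",np.percentile(Y[k],[2,10,25,50,75,98]).round(1))
for l,F in(("side0",dict(np.load("side0.npz"))),("side4",f)):
    P=cloud(F);print(l,[ (n,np.median(P[m],0).round(1),m.sum()) for n,m in (("h",(abs(P[...,0]-352)<14)&(abs(P[...,1]+262)<16)&(P[...,2]>150)&(P[...,2]<175)),("hl",(abs(P[...,0]-352)<14)&(abs(P[...,1]+262)<16)&(P[...,2]>105)&(P[...,2]<130)),("top",(abs(P[...,0]-352)<14)&(abs(P[...,1]+262)<16)&(P[...,2]>172)))])
```

```text
[ 443.5639217  -126.55489     125.42325195] [ 1.79938132e+02 -7.30990315e-02  1.99964751e+01] [0.43404705 0.0870123  0.88496092] 91.1385809838424
128 71 X [-19.9  -5.9  12.7] Y [-56.9 -56.3 -55.1  42.   45.6  47.8]
134 103 X [-19.7  -5.7  12.9] Y [-57.8 -56.7 -55.9 -53.8  45.1  51.5]
142 104 X [-20.1  -5.2  15.4] Y [-58.4 -57.4 -56.3 -52.2  45.2  49.6]
150 105 X [-19.1  -3.6  14.2] Y [-59.1 -58.3 -57.3 -55.1  44.9  49.3]
62 50 X [-13.8  -8.4   6.9] Y [-27.2 -26.8 -25.8 -16.6   0.7  24.5]
70 48 X [-13.8  -9.1   7.8] Y [-28.2 -26.9 -24.9 -15.2   1.4  23.8]
76 62 X [-13.3  -8.9   7.4] Y [-28.3 -26.4 -25.2 -13.6   6.5  22.9]
84 59 X [-12.9  -6.7   8.6] Y [-27.  -26.4 -25.1 -16.3 -12.   23.2]
94 107 X [-13.7  -4.5  11.2] Y [-26.2 -15.9 -13.7  -6.1   5.1  21.7]
20 316 X [-57.1 -19.7  19.2] Y [-41.2 -40.2 -38.8 -17.7  28.1  70.8]
side0 [('h', array([ 352.1, -270.5,  161.7]), np.int64(91)), ('hl', array([ 351.8, -270.2,  118.9]), np.int64(67)), ('top', array([ 352.4, -268.7,  179.2]), np.int64(51))]
side4 [('h', array([ 353. , -271.6,  161.8]), np.int64(88)), ('hl', array([ 351.9, -271.7,  119.3]), np.int64(75)), ('top', array([ 352.4, -270.5,  179.3]), np.int64(52))]
```

View pics/c4.png

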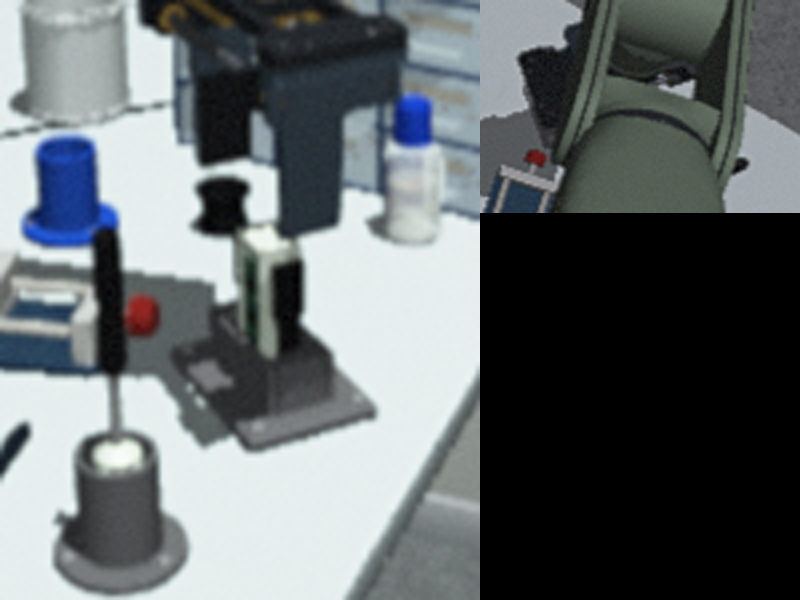

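The picture shows the brush standing upright in its holder again (~(107,300)) and the fingers straddling the cassette (~(268,290)), within about 1 mm of centre. Descending and pinching, gently at first.

>>> arm_command:
  rows:
    - {"delta_pos": [1, 0.5, 5], "roll": 0, "jaw": 100}
    - {"delta_pos": [1, 0.5, 18], "roll": 0, "jaw": 100}
    - {"delta_pos": [1, 0.5, 34], "roll": 0, "jaw": 100}
    - {"delta_pos": [1, 0.5, 50], "roll": 0, "jaw": 85}
    - {"delta_pos": [1, 0.5, 60], "roll": 0, "jaw": 75}
    - {"delta_pos": [1, 0.5, 64], "roll": 0, "jaw": 68}
    - {"delta_pos": [1, 0.5, 64], "roll": 0, "jaw": 66}
    - {"delta_pos": [1, 0.5, 64], "roll": 0, "jaw": 62}
    - {"delta_pos": [1, 0.5, 64], "roll": 0, "jaw": 58}
    - {"delta_pos": [1, 0.5, 64], "roll": 0, "jaw": 55}
    - {"delta_pos": [1, 0.5, 64], "roll": 0, "jaw": 53}
    - {"delta_pos": [1, 0.5, 64], "roll": 0, "jaw": 53}
    - {"delta_pos": [1, 0.5, 64], "roll": 0, "jaw": 53}
  squeeze: 12

```text
time_s: 17.17
ee_pos: [444.4, -126.4, 61.1]
ee_rot: [180.0, -0.0, 20.0]
force: [0.7, 0.5, 0.4]
gripper_width: 48.4
gripper_force: 3.4
```

>>> arm_command:
  rows:
    - {"delta_pos": [0, 0, 0], "roll": 0, "jaw": 50}
    - {"delta_pos": [0, 0, 0], "roll": 0, "jaw": 46}
    - {"delta_pos": [0, 0, 0], "roll": 0, "jaw": 42}
    - {"delta_pos": [0, 0, 0], "roll": 0, "jaw": 38}
    - {"delta_pos": [0, 0, 0], "roll": 0, "jaw": 34}
    - {"delta_pos": [0, 0, 0], "roll": 0, "jaw": 30}
    - {"delta_pos": [0, 0, 0], "roll": 0, "jaw": 30}
    - {"delta_pos": [0, 0, 0], "roll": 0, "jaw": 30}

```text
time_s: 17.83
ee_pos: [444.2, -126.1, 61.0]
ee_rot: [-180.0, -0.0, 20.0]
force: [-0.9, 3.9, 5.9]
gripper_width: 37.2
gripper_force: 12.0
```

>>> arm_command:
  rows:
    - {"delta_pos": [0, 0, 0], "roll": 0, "jaw": 25}
    - {"delta_pos": [0, 0, 0], "roll": 0, "jaw": 25}
    - {"delta_pos": [0, 0, 0], "roll": 0, "jaw": 25}
    - {"delta_pos": [0, 0, -2], "roll": 0, "jaw": 25}
    - {"delta_pos": [0, 0, -5], "roll": 0, "jaw": 25}
    - {"delta_pos": [0, 0, -9], "roll": 0, "jaw": 25}
    - {"delta_pos": [0, 0, -14], "roll": 0, "jaw": 25}
    - {"delta_pos": [0, 0, -14], "roll": 0, "jaw": 25}
    - {"delta_pos": [0, 0, -14], "roll": 0, "jaw": 25}
  squeeze: 22

```text
time_s: 18.58
ee_pos: [444.4, -126.6, 75.1]
ee_rot: [180.0, -0.0, 20.0]
force: [-0.4, -0.3, -1.4]
gripper_width: 35.2
gripper_force: 22.0
```

Run:
```python
from h import *
f=env.grab_frame("side")
s=env.state();print(s["ee_pos"],s["force"],s["gripper_width"],s["gripper_force"])
cv2.imwrite("pics/c5.png",cv2.resize(f["img"][180:320,270:390],(480,560),interpolation=2))
```

```text
[ 444.20524858 -126.5127606    74.83001696] [ 0.10580615  1.33469063 -2.04893359] 35.313193096393924 21.968417465686798
```

View pics/c5.png

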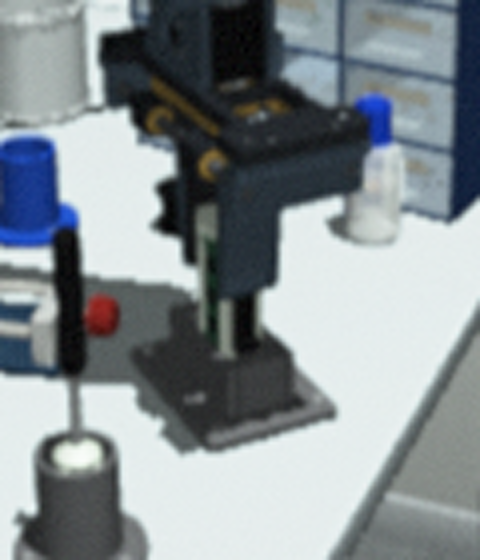

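The cassette is coming straight up out of the socket between the fingers, upright (crop ~(230,300)). Lifting on and carrying.

>>> arm_command:
  rows:
    - {"delta_pos": [0, 0, -5], "roll": 0, "jaw": 25}
    - {"delta_pos": [0, 0, -15], "roll": 0, "jaw": 25}
    - {"delta_pos": [0, 0, -28], "roll": 0, "jaw": 25}
    - {"delta_pos": [0, 0, -42], "roll": 0, "jaw": 25}
    - {"delta_pos": [0, 0, -58], "roll": 0, "jaw": 25}
    - {"delta_pos": [0, 0, -76], "roll": 0, "jaw": 25}
    - {"delta_pos": [0, 0, -94], "roll": 0, "jaw": 25}
    - {"delta_pos": [0, 0, -110], "roll": 0, "jaw": 25}
    - {"delta_pos": [0, 0, -116], "roll": 0, "jaw": 25}
    - {"delta_pos": [-6, -8, -118], "roll": 0, "jaw": 25}
    - {"delta_pos": [-17, -24, -118], "roll": 0, "jaw": 25}
    - {"delta_pos": [-31, -44, -118], "roll": 0, "jaw": 25}
    - {"delta_pos": [-45, -64, -118], "roll": 0, "jaw": 25}
    - {"delta_pos": [-57, -81, -118], "roll": 0, "jaw": 25}
    - {"delta_pos": [-65, -91, -118], "roll": 0, "jaw": 25}
    - {"delta_pos": [-67.6, -94.8, -118], "roll": 0, "jaw": 25}

```text
time_s: 19.97
ee_pos: [345.4, -59.4, 191.9]
ee_rot: [-179.9, 0.1, 20.1]
force: [1.0, 0.4, -1.7]
gripper_width: 35.2
gripper_force: 22.0
```

>>> arm_command:
  rows:
    - {"delta_pos": [2, -5, 0], "roll": 0, "jaw": 25}
    - {"delta_pos": [6, -17, 0], "roll": 0, "jaw": 25}
    - {"delta_pos": [13, -36, 0], "roll": 0, "jaw": 25}
    - {"delta_pos": [21, -58, 0], "roll": 0, "jaw": 25}
    - {"delta_pos": [29, -81, 0], "roll": 0, "jaw": 25}
    - {"delta_pos": [37, -104, 0], "roll": 0, "jaw": 25}
    - {"delta_pos": [45, -127, 0], "roll": 0, "jaw": 25}
    - {"delta_pos": [53, -150, 0], "roll": 0, "jaw": 25}
    - {"delta_pos": [61, -173, 0], "roll": 0, "jaw": 25}
    - {"delta_pos": [69, -196, 0], "roll": 0, "jaw": 25}
    - {"delta_pos": [78, -219, 0], "roll": 0, "jaw": 25}
    - {"delta_pos": [86, -242, 0], "roll": 0, "jaw": 25}
    - {"delta_pos": [94, -265, 0], "roll": 0, "jaw": 25}
    - {"delta_pos": [102, -287, 0], "roll": 0, "jaw": 25}
    - {"delta_pos": [109, -307, 0], "roll": 0, "jaw": 25}
    - {"delta_pos": [115, -323, 0], "roll": 0, "jaw": 25}
    - {"delta_pos": [119, -334, 0], "roll": 0, "jaw": 25}
    - {"delta_pos": [119.8, -337.9, 0], "roll": 0, "jaw": 25}
    - {"delta_pos": [119.8, -337.9, 0], "roll": 0, "jaw": 25}
    - {"delta_pos": [119.8, -337.9, 0], "roll": 0, "jaw": 25}

```text
time_s: 21.63
ee_pos: [345.2, 297.5, 192.4]
ee_rot: [179.9, 0.0, 20.0]
force: [0.4, 0.5, -1.7]
gripper_width: 35.5
gripper_force: 22.0
```

>>> arm_command:
  rows:
    - {"delta_pos": [0, 0, 0], "roll": 0, "jaw": 25}
    - {"delta_pos": [0, 0, 0], "roll": 0, "jaw": 25}
    - {"delta_pos": [0, 0, 0], "roll": 0, "jaw": 25}
    - {"delta_pos": [0, 0, 0], "roll": 0, "jaw": 25}

```text
time_s: 21.97
ee_pos: [345.3, 297.5, 192.9]
ee_rot: [180.0, -0.0, 20.0]
force: [0.1, 0.7, -3.0]
gripper_width: 35.5
gripper_force: 22.0
```

Run:
```python
from h import *
f=env.grab_frame("side");g=env.grab_frame("top")
s=env.state();print(s["ee_pos"],s["ee_rot"],s["force"],s["gripper_width"],s["gripper_force"])
np.savez("side6.npz",**f)
cv2.imwrite("pics/c6.png",np.hstack([cv2.resize(f["img"][100:220,220:340],(480,480),interpolation=2),cv2.resize(g["img"][180:280,180:246],(317,480),interpolation=2)]))
from scipy.optimize import least_squares
P=cloud(f)
m=(abs(P[...,0]-345)<49)&(abs(P[...,1]-298)<49)&(P[...,2]>12)&(P[...,2]<80);Q=P[m];Q=Q[Q[:,1]<290]
print("cup",least_squares(lambda p:np.hypot(Q[:,0]-p[0],Q[:,1]-p[1])-41,[345,298],loss="soft_l1").x.round(1))
c,sn=np.cos(np.radians(20)),np.sin(np.radians(20));D=P-s["ee_pos"];X=D[...,0]*c+D[...,1]*sn;Y=-D[...,0]*sn+D[...,1]*c;Z=P[...,2]
for z0,z1 in((120,135),(135,150),(150,165),(165,185)):
    k=(abs(X)<30)&(abs(Y)<40)&(Z>z0)&(Z<z1)
    if k.sum()>3:print(z0,k.sum(),np.percentile(Z[k],2).round(1),"X",np.percentile(X[k],[2,50,98]).round(1),"Y",np.percentile(Y[k],[2,25,50,98]).round(1))
```

```text
[345.27723832 297.77229675 192.85839106] [-1.79999646e+02 -1.94157064e-02  1.99793451e+01] [ 0.37550883  0.7806735  -1.64413254] 35.679248008148875 21.968596279621124
cup [344.2 299. ]
135 28 141.8 X [-14.3  -5.   10.7] Y [-17.7 -14.9 -12.2  14.2]
150 54 150.3 X [-15.3  -8.8  10.5] Y [-27.5 -19.6 -16.6  14.4]
165 69 165.7 X [-13.7  -7.2   9.4] Y [-22.5 -18.5 -16.9  11.9]
```

View pics/c6.png

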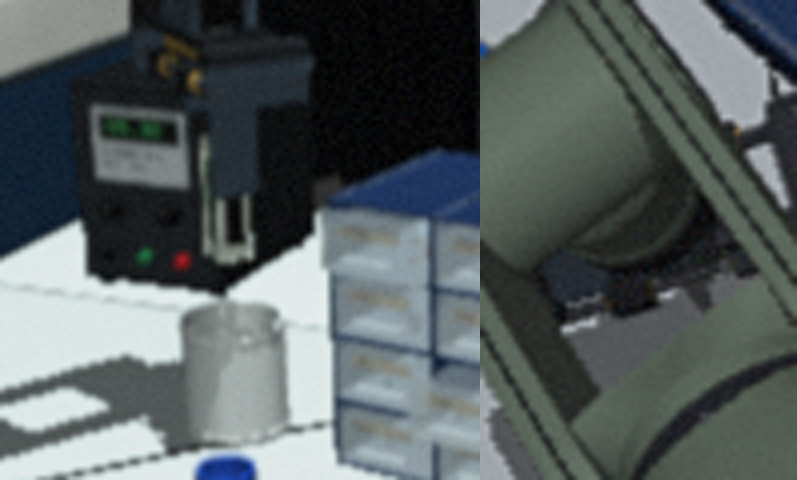

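The cassette hangs upright (crop ~(228,205)) about 50 mm above the rim (235,320) and within about 2 mm of centre. The cup has not moved. Handing in.

```bash
python3 -c "
from workcell import env
print(env.job_done())"
```

```text
the job is handed in; nothing more can be done
None
```

The job is handed in, with no verdict shown: the cup was brushed twice to its bottom and rim, the brush is back in its holder, and the cassette is held pinched and upright about 50 mm above the middle of the cup, which has not shifted; arm time was about 22 s.

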